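# Clamp the sweets mould in the filling stand

## Robot

A 7-joint arm with a two-finger parallel gripper is mounted at the origin on the work surface. World frame = base frame: x ahead of the robot, y to its left, z up, the work surface at z = 0. Lengths are in m, angles in rad, forces in N, time in s.
With the tool pointing down it reaches from about 0.425 to 0.875 m from the base axis. Payload 4.7 kg.
Tool frame: the origin (TCP) lies at the centre of the arm's flange, where the gripper is bolted on; the fingertips stand 173 mm ahead of it and the grasp point (between the pads) lies 155 mm ahead of it; z points along the fingers, y is the direction in which the jaws open and shut (so a half turn about z gives the same grasp; the last joint's range is limited). The gripper opens to 85 mm and grips with 20 to 120 N. Pads are 22 mm wide; open, the fingers measure 114 mm over their backs; the gripper's body (76 mm by 85 mm) begins 54 mm behind the grasp point. The pads swing forward as they close: fully open they stand 13 mm farther back than shut.
Start: joints at [1.155, 0.321, -0.07, 1.45, 0.023, 1.371, -0.057], TCP at [0.271, -0.591, 0.405] pointing down, gripper open.
Joint ranges: [-2.86, 2.86], [-0.3, 2.09], [-1.38, 1.24], [0.06, 2.45], [-1.56, 4.7], [0.09, 2.05], [-2.69, 2.69]. Speed limits (rad/s): [2.57, 2.57, 3.14, 3.14, 3.14, 3.14, 3.14].

## Interface

Orientations are given as a rotation vector (axis times angle).
In Python, from cell import env gives the robot as it stands.
- The arm moves only by the tool carry_out, never from a script. Its argument "moves" is a list of rows, each a list of 3 entries, a list of its own where there are three numbers: the closure, from -1 (fully open) to 1 (shut), then the shift along the tool's x, y, z in units of 0.25 m (1.0 is 0.25 m), then the turn about the tool's z in units of 90 degrees (1.0 is 90 degrees). In form: [[jaw, [x, y, z], twist], ...]. A call has exactly 5 rows; each row shifts and turns the commanded pose from where the row before left it, along the tool's axes as they then stand; what a row does not reach is not made up. A row lasts 1/10 s, in which the tool goes at most 50 mm and 8.59 degrees, less where a joint would pass 70% of its speed; a pose out of reach is approached as far as the arm can. A call with a number of a shift or a turn outside -1 to 1 is refused whole. A call with a gripper value outside its range is refused whole. The fingers move at their own pace and stop on an object; "squeeze" is the grip in N (left out, the last holds). Time passes only in rows, so rows that do not move let the fingers close, or fill a call up. It gives the time, the measured TCP pose, the force and the opening at its end, in the units of the state.
- env.state(): the state, without advancing time (a new reading comes with each control period).
- env.snapshot(name): name is "scene" or "top" or "wrist"; returns a dict with "img" (384x512x3 uint8, red, green, blue), "depth" (384x512 float32, m along the optical axis (not along the pixel's ray), 0 where there is no reading), "vfov" (degrees; the focal length in pixels is half the picture's height over the tangent of half this angle, whatever the lens; pixels are square), "cx", "cy" (the principal point, pixels), "R" (3x3) and "t" (3): a world point X has camera coordinates R X + t. Camera axes: x right, y down, z forward; pixel columns grow to the right and rows downward; lengths in m; the calibration is good to about 2 mm. A picture is of the moment at which its call begins.
- env.close_job(): hands the job in, once; it reports no verdict.
Trained networks look in the newest picture that a camera, given by its name, has taken for a name from the list of things; names that differ only in an ending like _2 or _b are one class to them, and where a whole thing is asked for, a point or a joint stands for the part that bears it (a point fixed in the world has none). Each returns a list of dicts, best first, with "score" (0 to 1); they miss things now and then, are a little off and sometimes report something else, mostly with a low value. They report only what shows in the picture. A call takes as long as a camera call.
- env.cut_out(label, camera): "region" (384x512 bool, what is visible of it) and "extent" ([left, top, width, height] in pixels, round what is visible of it).
- env.mark_of(label, camera): "at" ([row, column] in pixels: a listed point, or the origin of a listed thing).
The state is a dict: "time": time; "joint_pos": joint angles; "joint_vel": joint speeds; "joint_torque": joint torques, N m; "ee_pos": TCP position; "ee_rot": TCP orientation; "force": force on the tool from outside, world axes, zero at the start; "wrist_torque": the same for the moment, N m; "opening": finger opening in m.
Only numpy, scipy, OpenCV 4.12 (cv2) and the standard library are available. Lean on these libraries where they do the work, as an engineer would, in place of code of your own. Each camera call takes 0.05 s, during which the arm holds its last target.

## Task

Lay the wooden sweets mould flat in the green filling stand, between the eccentric knob and the padded fence with its handle pointing away from the steel end stop, and push it gently home against that stop. Then turn the blue knob anticlockwise until its off-centre lobe bears on the mould and presses it against the sprung pad with about 12 newtons, never more than 25, and let go so that it stays clamped. Leave the other things on the counter where they are.

Things in the scene. Friction and masses are not known exactly. Their poses are not given: they have to be found in the camera images.
- stand: fixed green deck, 190 x 220 mm, top 12 mm above the counter, from x -110 to +80, y -138 to +82 mm. Origin on the counter under the home place of the mould's block; x points to the fence, y to the end stop, z up. The fence, 38 mm high over the counter, has a black rubber pad, 84 mm long along y, whose face towards -x is set anew each time between x = 24.5 and 29 mm (not reported)
- stop: fixed steel end stop on the deck, 70 x 14 mm, 24 mm high; same origin and axes as the stand; its face towards -y is at y = +52 mm, so the mould is home when its centre is at y = 0 in the stand
- mould_center (a point): centre of the block of the loose wooden mould (about 120 g): block 54 (x) x 104 (y) x 32 mm high with three round cavities on top; this point is half-way up, 16 mm above its underside. A handle sticks out towards its -y. In the stand its axes must be parallel to the stand's axes
- mould_handle (a point): grasp point on the mould's handle, 68 mm from the block's centre towards -y, 15 mm above the mould's underside; the handle is 24 mm wide (x), 22 mm high (4 to 26 mm above the underside) and reaches from 52 to 111 mm from the block's centre. Same axes as the mould. Held here the block tends to droop. Held here the block tends to droop. Held here the block tends to droop
- knob_grip (a point): point on the knob's upright axis, 72 mm above the counter, in the blue grip bar: 64 mm long, 16 mm wide, from 54 to 84 mm above the counter. The axis stands at x = -54, y = +10 mm in the stand. This point's x axis lies along the bar, pointing away from its white dot, and turns with it (at angle 0 it is the stand's x)
- knob (a joint): angle of the knob in rad, growing anticlockwise from above (0 to 2.9, starts 0.92 to 1.1). At 0 the lobe and the white dot point to the stand's -x, away from the mould; at pi/2 to -y; at pi to +x. The lobe's reach from the axis towards the mould is 22 - 12 cos(angle) mm. About 0.18 N m of friction; it stays where it is left
- mould: the loose wooden mould; origin on its underside below the centre of the block; x across, y away from the handle, z up
- lobe: off-centre steel disc under the knob, 44 mm wide, 18 to 36 mm above the counter, centre 12 mm from the axis, on the white dot's side; origin mid-underside. Turning, it first pushes the mould across nearly freely, then presses it on the sprung pad (8 N per mm, 5 mm travel): force grows by 60 to 90 N per rad of turning, felt as a torque rise of 0.017 N m per N (1 to 3 N are lost on release)
- spoon: steel spoon, 160 mm; bystander
- bottle: orange bottle, 52 mm wide, 130 mm high; bystander
- dish: blue dish, 90 mm wide, 18 mm high; bystander

How it is judged:
On the way, in this order (a step that is already met when the one before it is completed fails the run):
1. the mould lies flat in the stand, home against the end stop, and is not yet clamped (y of mould_center in the frame of stand above -0.0025 m and z of mould_center in the frame of stand below 0.0305 m and x of mould_center in the frame of stand between -0.018 and 0.006 m and angle between the y axis of mould_center and the y axis of stand, either way round below 0.15 rad and contact force between lobe and mould below 4 N), for 0.2 s.
2. the knob has been turned until its lobe presses on the mould (contact force between lobe and mould above 6 N), for 0.2 s.
At the end, for the whole second after the job is handed in: The mould lies flat on the deck, handle away from the stop, within 2.5 mm of the end stop and within 0.04 rad of the stand's direction, at rest, and the knob's lobe presses on it with 6 to 20 N with nobody touching (y of mould_center in the frame of stand above -0.0025 m and y of mould_handle in the frame of stand below -0.06 m and z of mould_center in the frame of stand below 0.0305 m and angle between the y axis of mould_center and the y axis of stand, either way round below 0.04 rad and contact force between lobe and mould between 6 and 20 N and linear speed of mould below 0.01 m/s).
It fails at once if the lobe pressed the mould with more than 28 N (contact force between lobe and mould above 28 N).
It fails at once if the mould was rammed against the end stop (more than 40 N) (contact force between mould and stop above 40 N).
It fails at once if the spoon, the bottle or the dish was moved by more than 30 mm (distance of any of spoon, bottle, dish from where it was at the start of the episode above 0.03 m).
It also fails if it takes over 72 s, if anything falls off the work surface, if the arm or the gripper's body presses on something with over 40 N, if the wrist force passes 120 N, or if a joint passes its speed limit or range.

## Working session

There is one attempt and no reset: what is moved stays moved. The work goes in short steps, Python scripts to look and compute and a tool call to move; the robot and the scene stay as the last step left them, time stands still between calls to the robot, and variables do not carry over. Pictures are saved under pics/ and viewed, and the job is handed in when it is done.

Besides the shell and the picture viewer there is one more tool, called after ">>>" in YAML: its name, and indented under it one key for each argument. carry_out: Moves the arm, as the interface text tells. Shifts and turns lie within -1 to 1; 1 stands for 0.25 m of shift or 90 degrees of turn. Its arguments: {"type":"object","properties":{"moves":{"type":"array"},"squeeze":{"type":"number"}},"required":["moves"]}

```bash
ls; mkdir -p pics; python3 - <<'E'
from cell import env
import cv2
s=env.state()
for k,v in s.items(): print(k,v)
for n in ["scene","top","wrist"]:
    d=env.snapshot(n)
    cv2.imwrite(f"pics/a_{n}.png",d["img"][:,:,::-1])
    print(n,d["vfov"],d["cx"],d["cy"],d["R"].tolist(),d["t"].tolist())
    for l in ["stand","mould_center","mould_handle","knob_grip","mould","stop","spoon","bottle","dish"]:
        r=env.mark_of(l,n)
        print(l,[(x["at"],x["score"]) for x in r[:2]])
print(env.state()["time"])
E
```

```text
pics
time 0.0
joint_pos [ 1.15510762  0.32179619 -0.07007807  1.45170136  0.02258347  1.37081014
 -0.05688857]
joint_vel [-7.45347920e-04  4.13381924e-04  9.28135711e-04 -1.52013838e-05
  4.67821131e-04  7.93187969e-04  4.70756598e-04]
joint_torque [-1.96277610e-04 -4.93583357e+01 -3.82506475e-01 -3.14331436e+01
  1.27129906e-02  1.13955815e-02 -1.58395989e-05]
ee_pos [ 0.27071908 -0.59069816  0.40362731]
ee_rot [-3.06750085e+00 -6.69579598e-01  7.78260380e-04]
force [ 7.10492725e-01  5.52764159e-04 -3.95072943e-01]
wrist_torque [0.02447967 0.04653305 0.03056756]
opening 0.08529464039427377
scene 48.56614594583897 251.59886155381975 191.95253903094402 [[-0.07640448460230236, 0.9970157668307338, 0.011041531758780154], [0.5138614650051012, 0.048863997677199664, -0.8564804168886836], [-0.8544640130019915, -0.059765127138877834, -0.5160614111349598]] [-0.007254407136797757, -0.18005875379616504, 1.5993681400619784]
stand [([242.4, 253.9], 0.79)]
mould_center [([214.6, 144.9], 0.63)]
mould_handle [([217.6, 122.3], 0.95)]
knob_grip [([209.8, 264.2], 0.78)]
mould [([222.9, 146.4], 0.88)]
st
[... 506 characters left out ...]
 [([179.9, 345.1], 0.85)]
mould_handle [([176.4, 364.3], 0.57)]
knob_grip [([166.3, 236.6], 0.72), ([181.7, 341.9], 0.71)]
mould [([181.7, 347.1], 0.74)]
stop []
spoon [([222.2, 277.6], 0.79)]
bottle [([174.5, 140.4], 0.97)]
dish [([230.3, 148.2], 0.8), ([180.9, 364.3], 0.27)]
wrist 66.42642813206032 248.46606640487522 187.9805303731672 [[0.4159839645937893, -0.909371425568988, -0.0009754790933661649], [-0.8783322606537877, -0.4020627789459407, 0.2586077370866467], [-0.2355626903727361, -0.1067198769906347, -0.9659819287954947]] [-0.6493708201982143, -0.03277104037883621, 0.3781222530463904]
stand []
mould_center []
mould_handle []
knob_grip []
mould []
stop []
spoon []
bottle []
dish []
1.5
```

View pics/a_top.png

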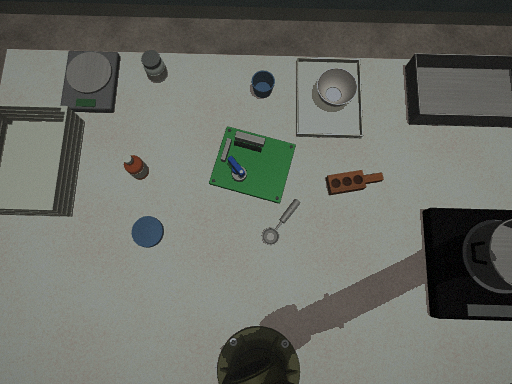

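View pics/a_scene.png

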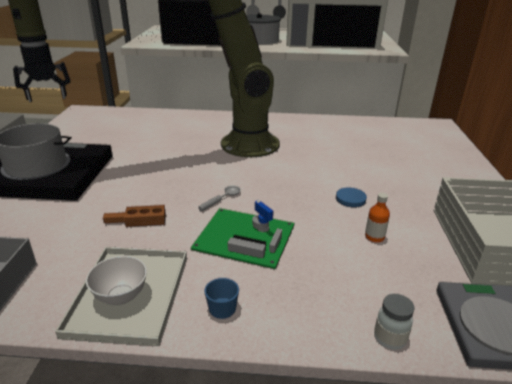

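View pics/a_wrist.png

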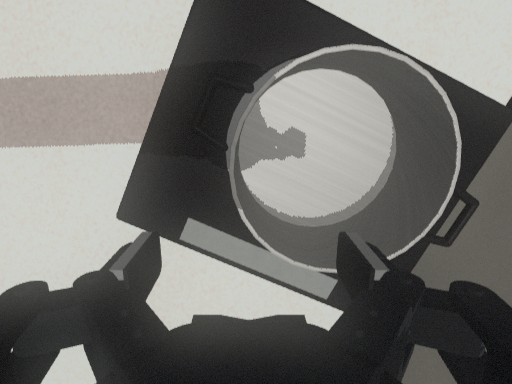

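```bash
cat > h.py <<'E'
from cell import env
import numpy as np, cv2
def cam(d):
    f=d["img"].shape[0]/2/np.tan(np.radians(d["vfov"])/2)
    return f,np.array(d["R"]),np.array(d["t"])
def onplane(d,u,v,z):
    f,R,t=cam(d)
    u=np.asarray(u,float);v=np.asarray(v,float)
    r=np.stack([(u-d["cx"])/f,(v-d["cy"])/f,np.ones_like(u)],-1)@R
    c=-R.T@t
    k=(z-c[2])/r[...,2]
    return c+k[...,None]*r
def proj(d,P):
    f,R,t=cam(d)
    X=np.asarray(P)@R.T+t
    return np.stack([f*X[...,0]/X[...,2]+d["cx"],f*X[...,1]/X[...,2]+d["cy"]],-1)
def cloud(d):
    f,R,t=cam(d); z=d["depth"]
    v,u=np.mgrid[0:z.shape[0],0:z.shape[1]]
    X=np.stack([(u-d["cx"])/f*z,(v-d["cy"])/f*z,z],-1)
    W=(X-t)@R
    W[z<=0]=np.nan
    return W
E
python3 - <<'E'
from h import *
d=env.snapshot("top")
np.save("top.npy",d,allow_pickle=True)
im=d["img"]
c=im[110:220,195:400][:,:,::-1]
cv2.imwrite("pics/b_top.png",cv2.resize(c,None,fx=3.8,fy=3.8,interpolation=cv2.INTER_CUBIC))
W=cloud(d)
I=im.astype(int)
g=(I[...,1]>I[...,0]+40)&(I[...,1]>I[...,2]+40)
g=cv2.morphologyEx(g.astype(np.uint8),cv2.MORPH_OPEN,np.ones((3,3)))
vv,uu=np.nonzero(g); s=(uu>200)&(uu<305)&(vv>115)&(vv<210); uu=uu[s];vv=vv[s]
P=onplane(d,uu,vv,0.012)
rect=cv2.minAreaRect((P[:,:2]*1000).astype(np.float32)); print("green",rect); print(cv2.boxPoints(rect))
print("depth z of green",np.nanmedian(W[vv,uu,2]))
for l in ["mould","dish","bottle","spoon"]:
    for r in env.cut_out(l,"top")[:1]:
        m=r["region"]; v,u=np.nonzero(m); print(l,r["score"],r["extent"],len(u))
        if l=="mould":
            print("z",np.nanpercentile(W[v,u,2],[5,25,50,75,95]))
            P=onplane(d,u,v,.03); rr=cv2.minAreaRect((P[:,:2]*1000).astype(np.float32)); print(rr,cv2.boxPoints(rr))
        else: print(onplane(d,u.mean(),v.mean(),0.01))
print(onplane(d,345.1,179.9,.016),onplane(d,364.3,176.4,.015),onplane(d,347,181.7,0))
print(onplane(d,243.9,155.6,0),onplane(d,236.6,166.3,.072))
E
```

```text
green ((575.2293701171875, 30.552284240722656), (216.53761291503906, 186.73358154296875), 75.90203857421875)
[[458.30255  -51.71321 ]
 [639.4118   -97.197876]
 [692.1562   112.81778 ]
 [511.04694  158.30244 ]]
depth z of green 0.012629201891434714
mould 0.88 [324.9, 169.8, 59.3, 28.3] 898
z [0.01237661 0.02502126 0.02936391 0.03268507 0.03506798]
((524.8355102539062, -270.5013122558594), (60.3251953125, 167.66949462890625), 11.39688777923584) [[ 478.70157 -194.27988]
 [ 511.83377 -358.64325]
 [ 570.9695  -346.72275]
 [ 537.8373  -182.35938]]
dish 0.68 [133.1, 216.0, 31.4, 32.9] 830
[0.36132594 0.32837847 0.01      ]
bottle 0.61 [124.3, 154.2, 23.3, 25.8] 442
[0.55656063 0.38315874 0.01      ]
spoon 0.62 [262.4, 198.6, 36.9, 44.4] 447
[ 0.39260182 -0.05143909  0.01      ]
[ 0.53072541 -0.24572645  0.016     ] [ 0.54341925 -0.30327576  0.015     ] [ 0.52960534 -0.25545723  0.        ]
[0.60282021 0.05703181 0.        ] [0.54651681 0.07479063 0.072     ]
```

```bash
sleep 1
```

```text
(no output)
```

View pics/b_top.png

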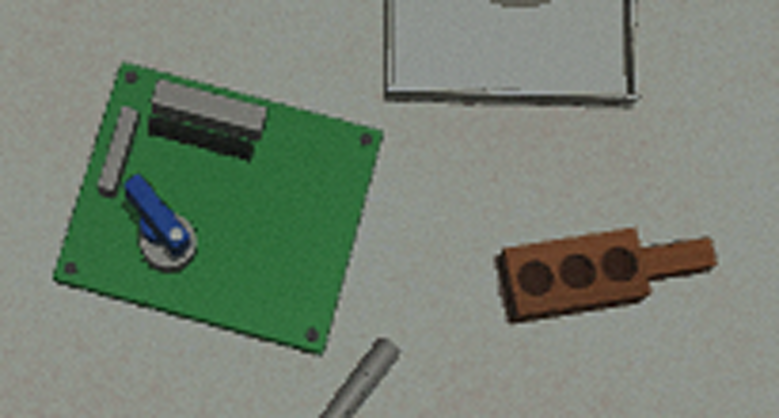

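```bash
cat >> h.py <<'E'
from scipy.spatial.transform import Rotation as Ro
def pose():
    s=env.state(); return np.array(s["ee_pos"]),Ro.from_rotvec(s["ee_rot"]).as_matrix(),s
def yawy(M): return np.degrees(np.arctan2(M[1,1],M[0,1]))
def plan(target,jawdeg=None):
    """total shift in tool units (first-translate frame) and twist; jaw direction angle mod 180"""
    p,M,s=pose()
    sh=M.T@(np.array(target)-p)/0.25
    tw=None
    if jawdeg is not None:
        dd=(jawdeg-yawy(M)+90)%180-90
        tw=-dd/90
    print("pos",p.round(4),"jaw",yawy(M).round(2),"tilt",np.degrees(np.arccos(-M[2,2])).round(2),"shift",sh.round(4),"dist",np.linalg.norm(sh)*.25,"twist",tw,"t",s["time"],"j7",s["joint_pos"][6].round(2))
E
python3 - <<'E'
from h import *
d=env.snapshot("wrist"); f,R,t=cam(d); p,M,s=pose()
c=-R.T@t; print("cam in tool",M.T@(c-p),"\n",(R@M))
plan([0.53,-0.25,0.32],12)
E
```

```text
cam in tool [ 0.06565335 -0.00022014  0.03168034] 
 [[-7.64779931e-04  9.99999132e-01  1.07291362e-03]
 [-9.65995096e-01 -4.61361544e-04 -2.58559976e-01]
 [-2.58559257e-01 -1.23417077e-03  9.65994611e-01]]
pos [ 0.2708 -0.5909  0.4048] jaw -65.37 tilt 0.01 shift [ 1.5106 -0.8076  0.339 ] dist 0.4365415252204439 twist -0.8597206994992165 t 1.8 j7 -0.06
```

>>> carry_out:
  moves:
    - [-1,[0.15,-0.08,0.03],0]
    - [-1,[0.15,-0.08,0.03],0]
    - [-1,[0.15,-0.08,0.03],0]
    - [-1,[0.15,-0.08,0.03],0]
    - [-1,[0.15,-0.08,0.03],0]

```text
time: 2.3
ee_pos: [0.4004, -0.4204, 0.3672]
ee_rot: [3.069, 0.67, 0.0]
force: [0.7, -1.7, -0.5]
opening: 0.0856
```

>>> carry_out:
  moves:
    - [-1,[0.15,-0.08,0.03],0]
    - [-1,[0.15,-0.08,0.03],0]
    - [-1,[0.15,-0.08,0.03],0]
    - [-1,[0.15,-0.08,0.03],0]
    - [-1,[0.15,-0.08,0.03],0]

```text
time: 2.8
ee_pos: [0.5292, -0.2514, 0.3297]
ee_rot: [3.069, 0.669, 0.001]
force: [0.2, 0.4, 0.2]
opening: 0.0854
```

>>> carry_out:
  moves:
    - [-1,[0,0,0],-0.09]
    - [-1,[0,0,0],-0.09]
    - [-1,[0,0,0],-0.09]
    - [-1,[0,0,0],-0.09]
    - [-1,[0,0,0],-0.09]

```text
time: 3.3
ee_pos: [0.5284, -0.2528, 0.3298]
ee_rot: [2.643, 1.698, -0.0]
force: [-0.7, 0.3, -0.4]
opening: 0.0854
```

>>> carry_out:
  moves:
    - [-1,[0,0,0],-0.09]
    - [-1,[0,0,0],-0.09]
    - [-1,[0,0,0],-0.09]
    - [-1,[0,0,0],-0.09]
    - [-1,[0,0,0],-0.04]

```text
time: 3.8
ee_pos: [0.5284, -0.2529, 0.3298]
ee_rot: [1.99, 2.43, -0.0]
force: [-0.5, 0.1, -0.7]
opening: 0.0853
```

```bash
python3 - <<'E'
from h import *
plan([0.53,-0.25,0.32],12)
d=env.snapshot("wrist"); cv2.imwrite("pics/c_wrist.png",d["img"][:,:,::-1]); np.save("w1.npy",d,allow_pickle=True)
for l,z in [("mould_center",.016),("mould_handle",.015),("mould",0)]:
    for r in env.mark_of(l,"wrist")[:2]: print(l,r["score"],r["at"],onplane(d,r["at"][1],r["at"][0],z).round(4))
E
```

```text
pos [ 0.5284 -0.2529  0.3298] jaw 11.36 tilt 0.01 shift [0.0102 0.0087 0.0392] dist 0.010356722316469242 twist -0.007082287715944189 t 3.8 j7 0.5
mould_center 0.65 [172.2, 242.7] [ 0.5218 -0.2478  0.016 ]
mould_handle 0.79 [232.9, 244.6] [ 0.5361 -0.3109  0.015 ]
mould 0.73 [166.9, 244.2] [ 0.5226 -0.2453  0.    ]
```

View pics/c_wrist.png

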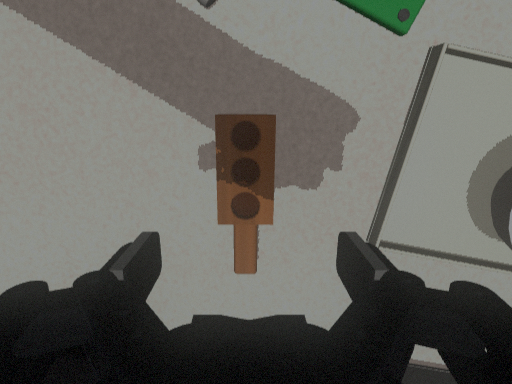

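```bash
python3 - <<'E'
from h import *
d=np.load("w1.npy",allow_pickle=True).item()
I=d["img"].astype(int); m=((I[...,0]>I[...,2]*1.6)&(I[...,0]>20)).astype(np.uint8)
m[:, :190]=0;m[:,300:]=0;m[290:]=0;m[:100]=0
n,lab,st,_=cv2.connectedComponentsWithStats(m); k=1+st[1:,4].argmax(); 
cs,_=cv2.findContours((lab==k).astype(np.uint8),cv2.RETR_EXTERNAL,cv2.CHAIN_APPROX_NONE)
c=max(cs,key=len)[:,0]
print(st[k])
lab2=np.zeros(m.shape,np.uint8); cv2.drawContours(lab2,[c[:,None]],-1,1,-1)
# rows profile
W=cloud(d)
for v in range(112,276,8):
    u=np.nonzero(lab2[v])[0]
    if len(u): print(v,u.min(),u.max(), W[v,u.min()+6:u.max()-5:10,2].round(3))
blk=lab2.copy(); blk[222:]=0
b=max(cv2.findContours(blk,cv2.RETR_EXTERNAL,cv2.CHAIN_APPROX_NONE)[0],key=len)[:,0]
P=onplane(d,b[:,0],b[:,1],.032)*1000
print(cv2.minAreaRect(P[:,:2].astype(np.float32)),)
print(cv2.boxPoints(cv2.minAreaRect(P[:,:2].astype(np.float32))))
print("handle end",onplane(d,245,273,.026),"block handle-edge",onplane(d,245,224.5,.032))
E
```

```text
[ 215  115   61  158 7111]
120 215 275 [0.031 0.031 0.031 0.032 0.031]
128 215 275 [0.032 0.031 0.023 0.024 0.03 ]
136 216 274 [0.031 0.023 0.025 0.024 0.03 ]
144 216 274 [0.032 0.03  0.025 0.023 0.031]
152 216 274 [0.031 0.03  0.031 0.031 0.032]
160 216 274 [0.032 0.03  0.023 0.024 0.031]
168 216 274 [0.031 0.023 0.023 0.023 0.031]
176 217 273 [0.031 0.022 0.024 0.023 0.03 ]
184 217 273 [0.032 0.031 0.025 0.031 0.031]
192 217 273 [0.032 0.032 0.024 0.031 0.031]
200 217 273 [0.032 0.024 0.023 0.023 0.032]
208 217 272 [0.032 0.023 0.023 0.024 0.031]
216 218 272 [0.031 0.031 0.023 0.031 0.031]
224 234 257 [0.025 0.025]
232 234 256 [0.024 0.026]
240 234 256 [0.025 0.024]
248 234 256 [0.025 0.023]
256 234 256 [0.025 0.024]
264 234 256 [0.024 0.025]
272 235 255 [0.024]
((523.2337646484375, -242.41287231445312), (53.55756759643555, 99.82154083251953), 11.093998908996582)
[[ 487.35165 -198.58755]
 [ 506.55917 -296.5437 ]
 [ 559.11584 -286.2382 ]
 [ 539.9083  -188.28204]]
handle end [ 0.54438043 -0.35025487  0.026     ] block handle-edge [ 0.53353657 -0.29484262  0.032     ]
```

```bash
python3 - <<'E'
from h import *
plan([0.526,-0.256,0.179],11.1)
E
```

```text
pos [ 0.5284 -0.2529  0.3298] jaw 11.02 tilt 0.01 shift [-0.0102 -0.0117  0.6031] dist 0.15081584455252464 twist -0.0008553433941936343 t 4.0 j7 0.49
```

>>> carry_out:
  moves:
    - [-1,[-0.01,-0.012,0.1],0]
    - [-1,[0,0,0.15],0]
    - [-1,[0,0,0.15],0]
    - [-1,[0,0,0.12],0]
    - [-1,[0,0,0.083],0]

```text
time: 4.5
ee_pos: [0.525, -0.2556, 0.1765]
ee_rot: [-1.996, -2.423, 0.001]
force: [0.0, -0.0, 0.5]
opening: 0.0854
```

>>> carry_out:
  squeeze: 40
  moves:
    - [0.4,[0,0,0],0]
    - [1,[0,0,0],0]
    - [1,[0,0,0],0]
    - [1,[0,0,0],0]
    - [1,[0,0,0],0]

```text
time: 5.0
ee_pos: [0.5264, -0.2561, 0.1803]
ee_rot: [1.995, 2.424, 0.0]
force: [0.9, 0.7, 2.7]
opening: 0.0529
```

>>> carry_out:
  moves:
    - [1,[0,0,-0.06],0]
    - [1,[0,0,-0.12],0]
    - [1,[0,0,-0.15],0]
    - [1,[0,0,-0.15],0]
    - [1,[0,0,-0.12],0]

```text
time: 5.5
ee_pos: [0.5261, -0.2556, 0.3326]
ee_rot: [1.993, 2.424, 0.001]
force: [0.9, -0.4, -1.3]
opening: 0.0535
```

```bash
python3 - <<'E'
from h import *
plan([0.55,-0.12,0.33],-14.1)
E
```

```text
pos [ 0.5261 -0.2556  0.3326] jaw 11.14 tilt 0.17 shift [0.5138 0.1986 0.0099] dist 0.13774134896236231 twist 0.2804666750980999 t 5.5 j7 0.5
```

>>> carry_out:
  moves:
    - [1,[0.12,0.04,0],0]
    - [1,[0.16,0.06,0],0]
    - [1,[0.16,0.06,0],0]
    - [1,[0.07,0.04,0],0]
    - [1,[0,0,0],0.09]

```text
time: 6.0
ee_pos: [0.5511, -0.116, 0.3306]
ee_rot: [2.156, 2.284, 0.004]
force: [0.3, 0.4, -1.3]
opening: 0.0536
```

>>> carry_out:
  moves:
    - [1,[0,0,0],0.09]
    - [1,[0,0,0],0.09]
    - [1,[0,0,0],0.01]
    - [1,[0,0,0],0]
    - [1,[0,0,0],0]

```text
time: 6.5
ee_pos: [0.5503, -0.121, 0.3294]
ee_rot: [2.474, 1.935, 0.0]
force: [-0.5, -0.4, -1.0]
opening: 0.0535
```

```bash
python3 - <<'E'
from h import *
plan([0.55,-0.12,0.33],-14.1)
d=env.snapshot("wrist"); cv2.imwrite("pics/d_wrist.png",cv2.resize(d["img"][:,:,::-1],None,fx=1.5,fy=1.5)); np.save("w2.npy",d,allow_pickle=True)
for l,z in [("mould_center",.016),("knob_grip",.072),("stand",0),("stop",0)]:
    for r in env.mark_of(l,"wrist")[:2]: print(l,r["score"],r["at"],onplane(d,r["at"][1],r["at"][0],z).round(4))
E
```

```text
pos [ 0.5503 -0.121   0.3294] jaw -13.94 tilt 0.03 shift [ 0.0037 -0.0023 -0.0024] dist 0.001250940987132221 twist 0.0017813096033410464 t 6.5 j7 -0.17
mould_center 0.83 [222.4, 246.7] [ 0.5375 -0.1654  0.016 ]
stand 0.56 [148.7, 94.2] [ 0.4051 -0.0566  0.    ]
```

View pics/d_wrist.png

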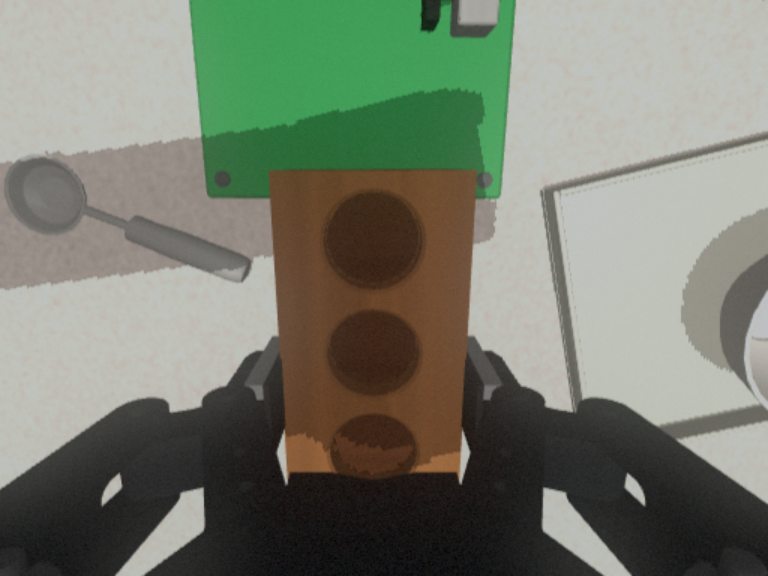

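```bash
cat > fit.py <<'E'
from h import *
def fitstand(d,rows=(5,110)):
    I=d["img"].astype(int); g=(I[...,1]>I[...,0]*1.5)&(I[...,1]>I[...,2]*1.3)&(I[...,1]>30)
    L=[];Rr=[]
    for v in range(*rows):
        u=np.nonzero(g[v])[0]
        if len(u)>20: L.append((u.min(),v)); Rr.append((u.max()+1,v))
    L=np.array(L);Rr=np.array(Rr)
    out=[]
    for q in (L,Rr):
        P=onplane(d,q[:,0],q[:,1],.012)[:,:2]
        vx,vy,x0,y0=cv2.fitLine((P*1000).astype(np.float32),cv2.DIST_HUBER,0,.01,.01).ravel()
        if vy<0: vx,vy=-vx,-vy
        r=np.abs((P[:,0]*1000-x0)*vy-(P[:,1]*1000-y0)*vx)
        out.append((vx,vy,x0,y0)); print("side yaw",np.degrees(np.arctan2(-vx,vy)),"pt",x0,y0,"res",r.mean(),r.max())
    return g,out
E
python3 - <<'E'
from fit import *
d=np.load("w2.npy",allow_pickle=True).item()
g,o=fitstand(d)
# bottom edge
B=[]
for u in list(range(145,175)):
    v=np.nonzero(g[:160,u])[0]; B.append((u,v.max()+1))
B=np.array(B); P=onplane(d,B[:,0],B[:,1],.012)[:,:2]*1000
yaw=np.radians(np.mean([np.degrees(np.arctan2(-a[0],a[1])) for a in o])); ex=np.array([np.cos(yaw),np.sin(yaw)]); ey=np.array([-np.sin(yaw),np.cos(yaw)])
yl=(P@ey); print("yaw",np.degrees(yaw),"bottom",np.median(yl),"sides",[np.dot(a[2:],ex) for a in o])
xs=[np.dot(a[2:],ex) for a in o]; print("width",xs[1]-xs[0])
xo=xs[0]+110+(xs[1]-xs[0]-190)/2; yo=np.median(yl)+138
O=xo*ex+yo*ey; print("origin",O)
W=cloud(d)
# mould rel
for v in range(2,22,3): print(v,[ (u,d["img"][v,u].tolist(),W[v,u,2].round(3)) for u in range(278,300,2)][::2])
E
```

```text
side yaw -14.151815 pt 474.95862 12.021786 res 0.22174740285443925 0.5028696338587002
side yaw -14.256017 pt 656.44635 -33.198505 res 0.2238222254771015 0.46710279278765476
yaw -14.203916 bottom 62.38653827541022 sides [np.float32(457.48865), np.float32(644.5239)]
width 187.03528
origin [597.87227434  55.37741491]
2 [(278, [67, 157, 92], np.float64(0.011)), (282, [13, 33, 17], np.float64(0.024)), (286, [40, 45, 37], np.float64(0.035)), (290, [41, 48, 39], np.float64(0.037)), (294, [40, 107, 56], np.float64(0.01)), (298, [39, 106, 57], np.float64(0.012))]
5 [(278, [64, 157, 87], np.float64(0.011)), (282, [18, 35, 17], np.float64(0.027)), (286, [35, 45, 36], np.float64(0.035)), (290, [41, 51, 42], np.float64(0.034)), (294, [64, 156, 87], np.float64(0.011)), (298, [61, 155, 87], np.float64(0.011))]
8 [(278, [65, 156, 88], np.float64(0.012)), (282, [23, 39, 27], np.float64(0.027)), (286, [37, 48, 35], np.float64(0.035)), (290, [43, 52, 43], np.float64(0.036)), (294, [68, 159, 88], np.float64(0.011)), (298, [67, 158, 88], np.float64(0.011))]
11 [(278, [67, 158, 89], np.float64(0.011)), (2
[... 237 characters left out ...]
012)), (282, [19, 39, 22], np.float64(0.027)), (286, [20, 36, 24], np.float64(0.03)), (290, [26, 37, 25], np.float64(0.03)), (294, [62, 156, 84], np.float64(0.011)), (298, [66, 159, 90], np.float64(0.011))]
17 [(278, [65, 158, 89], np.float64(0.011)), (282, [25, 42, 24], np.float64(0.022)), (286, [22, 39, 26], np.float64(0.023)), (290, [32, 55, 33], np.float64(0.022)), (294, [67, 157, 89], np.float64(0.011)), (298, [67, 158, 91], np.float64(0.011))]
20 [(278, [66, 158, 92], np.float64(0.012)), (282, [41, 100, 55], np.float64(0.011)), (286, [24, 70, 38], np.float64(0.01)), (290, [64, 157, 88], np.float64(0.01)), (294, [67, 159, 91], np.float64(0.011)), (298, [64, 157, 88], np.float64(0.011))]
```

```bash
cat >> fit.py <<'E'
YAW=np.radians(-14.2); O=np.array([.5979,.0554])
ex=np.array([np.cos(YAW),np.sin(YAW)]); ey=np.array([-np.sin(YAW),np.cos(YAW)])
def st(P): P=np.asarray(P)[...,:2]-O; return np.stack([P@ex,P@ey],-1)*1000
def wo(x,y): return O+(x*ex+y*ey)/1000
E
python3 - <<'E'
from fit import *
d=np.load("w2.npy",allow_pickle=True).item()
print("pad bottom",st(onplane(d,280.5,8,.012)),st(onplane(d,284.5,8,.036)), "fence front edge",st(onplane(d,285,20,.012)))
# mould top corners: image (270,170),(476,170)/1.5 ; z of mould top
W=cloud(d); z=W[115:118,190:310,2]; print("mould top z",np.nanmedian(z), np.nanmedian(W[300:308,200:300,2]))
zt=np.nanmedian(z)
for u,v in [(180.5,113.5),(317,113.5),(196,220),(309,220)]: print(st(onplane(d,u,v,zt)))
p,M,s=pose(); print("tcp",st(p[:2]), p[2], wo(-7,-112), wo(-7,-50))
plan([*wo(-7,-97),.33],-14.2)
E
```

```text
pad bottom [ 24.38877936 -31.84333251] [ 25.26838261 -38.99325787] fence front edge [ 28.62184927 -41.16207536]
mould top z 0.18034809617274566 0.17403984435967912
[ -29.34022727 -118.61065616]
[  23.60902548 -118.41386894]
[ -25.19512437 -162.64053867]
[  23.01338239 -162.45374853]
tcp [  -2.79103061 -182.83724158] 0.3289192851630313 [ 0.56363946 -0.05146073] [0.57884851 0.00864488]
pos [ 0.5503 -0.1212  0.3289] jaw -14.04 tilt 0.01 shift [ 0.3434 -0.0159 -0.0043] dist 0.08594716639110328 twist 0.0017305836589392874 t 6.75 j7 -0.17
```

>>> carry_out:
  moves:
    - [1,[0.09,-0.015,0],0]
    - [1,[0.12,0,0],0]
    - [1,[0.085,0,0],0]
    - [1,[0,0,0],0]
    - [1,[0,0,0],0]

```text
time: 7.25
ee_pos: [0.5647, -0.0485, 0.3289]
ee_rot: [2.475, 1.934, -0.001]
force: [0.5, 0.5, -0.7]
opening: 0.0534
```

```bash
python3 - <<'E'
from fit import *
p,M,s=pose(); print("tcp",st(p[:2]), p[2])
d=env.snapshot("wrist"); cv2.imwrite("pics/e_wrist.png",cv2.resize(d["img"][:,:,::-1],None,fx=1.5,fy=1.5)); np.save("w3.npy",d,allow_pickle=True)
for l,z in [("mould_center",.016),("knob_grip",.072),("stand",0),("stop",0)]:
    for r in env.mark_of(l,"wrist")[:2]: print(l,r["score"],r["at"],st(onplane(d,r["at"][1],r["at"][0],z)))
fitstand(d,(5,70))
E
```

```text
tcp [  -6.71051864 -108.86469272] 0.32888862090508425
mould_center 0.93 [223.0, 248.0] [  -7.20578691 -155.55660756]
knob_grip 0.92 [30.9, 179.8] [-54.88965044   9.49533791]
stand 0.66 [62.5, 258.7] [ 2.45114735 -0.38563481]
side yaw -14.15861 pt 497.038 99.825195 res 0.2241475343978024 0.43973367463882074
side yaw -14.220546 pt 678.49066 54.41357 res 0.22170664729268724 0.45159507412948474
```

View pics/e_wrist.png

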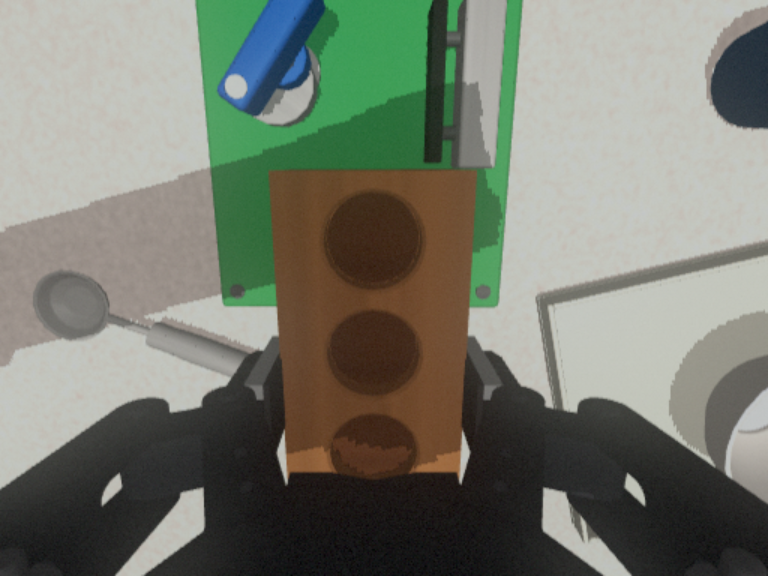

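```bash
python3 - <<'E'
from fit import *
d=np.load("w2.npy",allow_pickle=True).item()
print("spoon tip",st(onplane(d,248/1.5,268/1.5,.012)))
d=np.load("w3.npy",allow_pickle=True).item()
# lobe right edge: at (318,75)/1.5 , z .036
print("lobe edge",st(onplane(d,318.5/1.5,80/1.5,.036)))
print("pad left bottom",st(onplane(d,424/1.5,160/1.5,.012)),"pad top-left",st(onplane(d,428/1.5,100/1.5,.036)),st(onplane(d,424/1.5,162/1.5,.024)))
p,M,s=pose(); plan([*wo(-6.5,-50),.195],-14.2)
E
```

```text
spoon tip [ -85.93422463 -184.02005011]
lobe edge [-36.82306888   1.31265577]
pad left bottom [ 24.99038993 -40.49675028] pad top-left [23.47729621 -8.73042776] [ 23.69212754 -41.76686332]
pos [ 0.5645 -0.0499  0.3289] jaw -14.18 tilt 0.03 shift [2.415e-01 2.000e-04 5.353e-01] dist 0.14680300369182064 twist 0.00018106798965125865 t 7.5 j7 -0.31
```

>>> carry_out:
  moves:
    - [1,[0,0,0.08],0]
    - [1,[0,0,0.14],0]
    - [1,[0,0,0.14],0]
    - [1,[0,0,0.11],0]
    - [1,[0,0,0.06],0]

```text
time: 8.0
ee_pos: [0.5635, -0.0495, 0.1939]
ee_rot: [-2.476, -1.93, 0.004]
force: [-1.1, -0.0, -1.3]
opening: 0.0533
```

>>> carry_out:
  moves:
    - [1,[0.03,0,0],0]
    - [1,[0.06,0,0],0]
    - [1,[0.06,0,0],0]
    - [1,[0.06,0,0],0]
    - [1,[0.03,0,0],0]

```text
time: 8.5
ee_pos: [0.5796, 0.0073, 0.1976]
ee_rot: [2.473, 1.928, -0.01]
force: [-6.0, -19.2, 8.9]
opening: 0.0532
```

```bash
python3 - <<'E'
from fit import *
p,M,s=pose(); print("tcp",st(p[:2]), p[2],s["force"],s["time"])
d=env.snapshot("wrist"); cv2.imwrite("pics/f_wrist.png",cv2.resize(d["img"][:,:,::-1],None,fx=1.5,fy=1.5)); np.save("w4.npy",d,allow_pickle=True)
E
```

```text
tcp [ -5.97658175 -51.16179406] 0.1976442479272222 [ -6.03887107 -19.20633093   8.88871745] 8.5
```

View pics/f_wrist.png

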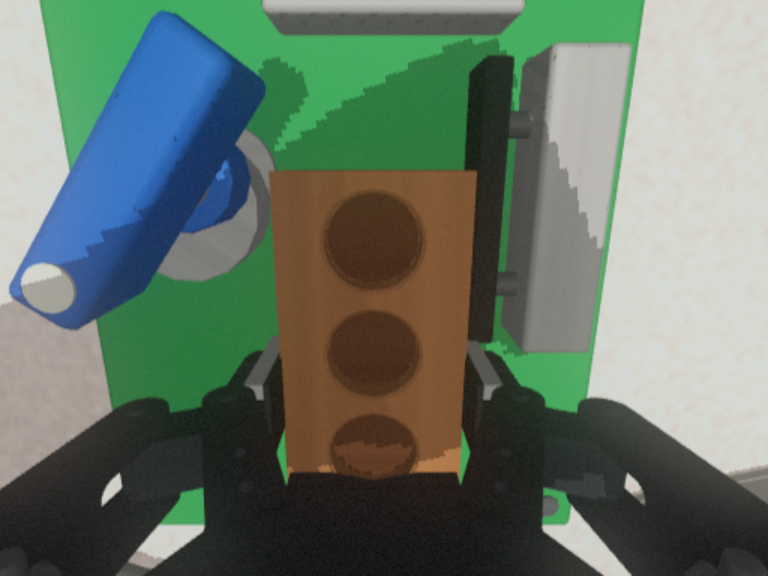

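>>> carry_out:
  moves:
    - [1,[-0.02,0,0],0]
    - [1,[-0.02,0,0],0]
    - [1,[0,0,0],0]
    - [1,[0,0,0],0]
    - [1,[0,0,0],0]

```text
time: 9.05
ee_pos: [0.5769, 0.0005, 0.1965]
ee_rot: [-2.476, -1.933, -0.001]
force: [-0.0, -0.0, -0.9]
opening: 0.0531
```

```bash
python3 - <<'E'
from fit import *
p,M,s=pose(); print("tcp",st(p[:2]), p[2],s["force"],s["wrist_torque"],s["time"],yawy(M))
E
```

```text
tcp [ -6.94536413 -58.33766457] 0.19650487697675273 [-0.03848899 -0.03017947 -0.91380399] [0.06468423 0.0197104  0.01914938] 9.05 -14.030714837244998
```

>>> carry_out:
  moves:
    - [1,[0,0,0.008],0]
    - [1,[0,0,0.01],0]
    - [1,[0,0,0],0]
    - [-0.5,[0,0,0],0]
    - [-0.5,[0,0,0],0]

```text
time: 9.55
ee_pos: [0.5768, -0.0002, 0.1918]
ee_rot: [2.477, 1.933, -0.0]
force: [-0.3, -0.6, 0.2]
opening: 0.0642
```

```bash
python3 - <<'E'
from fit import *
p,M,s=pose(); print("tcp",st(p[:2]), p[2],s["force"],s["opening"],s["time"],yawy(M))
E
```

```text
tcp [ -6.78423477 -59.02699489] 0.19181278074543415 [-0.302436   -0.60867612  0.19274285] 0.06415684620933904 9.55 -14.070945228545982
```

>>> carry_out:
  moves:
    - [-0.5,[-0.03,0,0],0]
    - [-0.5,[-0.06,0,0],0]
    - [-0.5,[-0.07,0,0],0]
    - [-0.5,[-0.05,0,0],0]
    - [-0.5,[-0.01,0,0.01],0]

```text
time: 10.05
ee_pos: [0.563, -0.0567, 0.1895]
ee_rot: [2.48, 1.927, -0.002]
force: [-0.1, -0.1, -0.2]
opening: 0.064
```

```bash
python3 - <<'E'
from fit import *
p,M,s=pose(); print("tcp",st(p[:2]), p[2],s["force"],s["opening"],s["time"],yawy(M))
d=env.snapshot("wrist"); cv2.imwrite("pics/g_wrist.png",cv2.resize(d["img"][:,:,::-1],None,fx=1.5,fy=1.5)); np.save("w5.npy",d,allow_pickle=True)
I=d["img"].astype(int); m=((I[...,0]>I[...,2]*1.6)&(I[...,0]>20)).astype(np.uint8)
m=cv2.morphologyEx(m,cv2.MORPH_CLOSE,np.ones((3,3)))
cs=cv2.findContours(m,cv2.RETR_EXTERNAL,cv2.CHAIN_APPROX_NONE)[0]; c=max(cs,key=len); print(cv2.boundingRect(c))
W=cloud(d); print("top z",np.nanpercentile(W[m>0][:,2],[50,75,90]))
for v in range(c[:,0,1].min(),c[:,0,1].max(),12):
    u=np.nonzero(m[v])[0]; print(v,st(onplane(d,u.min(),v,.044)).round(1),st(onplane(d,u.max()+1,v,.044)).round(1))
E
```

```text
tcp [  -6.30856235 -117.18087615] 0.18945415007129007 [-0.07297016 -0.06915945 -0.15132677] 0.06403330503716541 10.05 -14.306084690061464
(168, 0, 166, 320)
top z [0.04243092 0.04320089 0.04369104]
0 [-33.5 -15.4] [ 22.4 -15.5]
12 [-33.4 -19. ] [ 22.3 -19.2]
24 [-33.3 -22.8] [ 21.5 -22.9]
36 [-33.3 -26.6] [ 22.8 -26.7]
48 [-33.5 -30.4] [ 23.1 -30.6]
60 [-33.5 -34.4] [ 22.3 -34.6]
72 [-33.4 -38.4] [ 22.2 -38.6]
84 [-33.3 -42.6] [ 26.8 -42.7]
96 [-33.2 -46.8] [ 20.1 -46.9]
108 [-33.5 -51.1] [ 20.4 -51.2]
120 [-33.4 -55.4] [ 20.3 -55.6]
132 [-33.3 -59.9] [ 20.1 -60. ]
144 [-33.2 -64.5] [ 20.4 -64.6]
156 [-33.2 -69.1] [ 20.3 -69.3]
168 [-33.1 -73.9] [ 20.6 -74. ]
180 [-33.  -78.7] [ 20.4 -78.9]
192 [-33.3 -83.7] [ 20.3 -83.9]
204 [-33.2 -88.8] [ 20.6 -88.9]
216 [-33.1 -94. ] [ 20.5 -94.1]
228 [-17.2 -99.4] [  4.9 -99.4]
240 [ -17.3 -104.8] [   4.6 -104.8]
252 [ -17.  -110.4] [   4.7 -110.4]
264 [ -17.2 -116. ] [   4.8 -116.1]
276 [ -16.9 -121.9] [   4.5 -121.9]
288 [ -17.  -127.9] [   4.6 -127.9]
300 [ -16.7 -134. ] [   4.7 -134. ]
312 [ -16.9 -140.2] [   4.9 -140.3]
```

View pics/g_wrist.png

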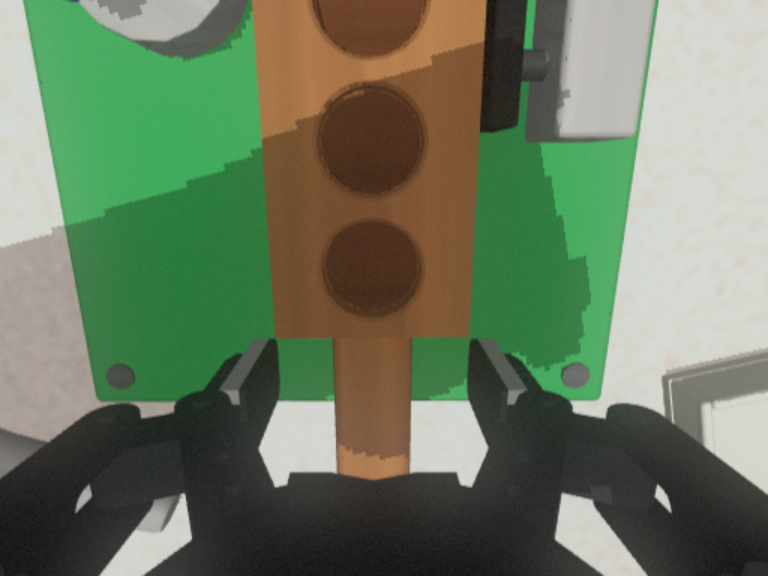

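>>> carry_out:
  squeeze: 30
  moves:
    - [1,[0,0,0],0]
    - [1,[0,0,0],0]
    - [1,[0,0,0],0]
    - [1,[0,0,0],0]
    - [1,[0,0,0],0]

```text
time: 10.6
ee_pos: [0.5636, -0.0527, 0.1896]
ee_rot: [-2.476, -1.934, -0.001]
force: [-0.2, 0.5, 1.4]
opening: 0.0234
```

>>> carry_out:
  moves:
    - [1,[0.02,0,0],0]
    - [1,[0.03,0,0],0]
    - [1,[0.03,0,0],0]
    - [1,[0.03,0,0],0]
    - [1,[0.02,0,0],0]

```text
time: 11.1
ee_pos: [0.5716, -0.0211, 0.1896]
ee_rot: [2.476, 1.934, 0.0]
force: [-0.6, -3.2, 3.0]
opening: 0.0235
```

```bash
python3 - <<'E'
from fit import *
p,M,s=pose(); print("tcp",st(p[:2]), p[2],s["force"],s["opening"],s["time"],yawy(M))
d=env.snapshot("wrist"); cv2.imwrite("pics/h_wrist.png",cv2.resize(d["img"][:,:,::-1],None,fx=1.5,fy=1.5))
E
```

```text
tcp [ -6.70643691 -80.5911493 ] 0.18963764831116559 [-0.59203051 -3.24758902  2.99915967] 0.023511351684984097 11.1 -14.020127189895597
```

View pics/h_wrist.png

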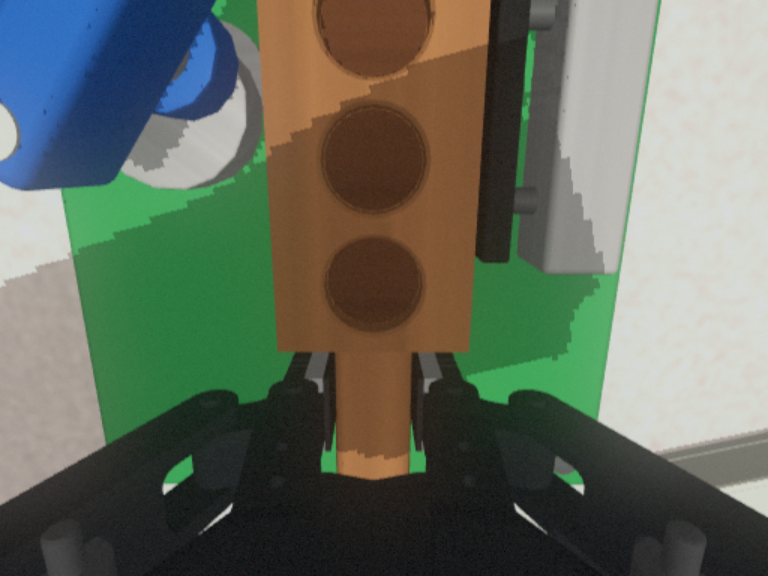

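>>> carry_out:
  moves:
    - [1,[0.01,0,0],0]
    - [1,[0.01,0,0],0]
    - [1,[0.008,0,0],0]
    - [1,[0.004,0,0],0]
    - [1,[0.004,0,0],0]

```text
time: 11.65
ee_pos: [0.5737, -0.0137, 0.1896]
ee_rot: [2.477, 1.931, -0.0]
force: [-0.9, -3.6, 5.1]
opening: 0.0234
```

>>> carry_out:
  moves:
    - [1,[0.004,0,0],0]
    - [1,[0.004,0,0],0]
    - [1,[0.004,0,0],0]
    - [1,[0,0,0],0]
    - [1,[0,0,0],0]

```text
time: 12.15
ee_pos: [0.5744, -0.0107, 0.1896]
ee_rot: [2.477, 1.932, 0.0]
force: [-1.1, -3.4, 5.0]
opening: 0.0234
```

```bash
python3 - <<'E'
from fit import *
p,M,s=pose(); print("tcp",st(p[:2]), p[2],s["force"],s["opening"],s["time"],yawy(M))
d=env.snapshot("wrist"); cv2.imwrite("pics/i_wrist.png",cv2.resize(d["img"][:,:,::-1],None,fx=1.5,fy=1.5))
E
```

```text
tcp [ -6.53586179 -69.80682273] 0.18961941904933927 [-1.14370896 -3.44294505  4.96594553] 0.02336258354810824 12.15 -14.09644349291796
```

Still free sliding (3.4 N); continue in small steps.

>>> carry_out:
  moves:
    - [1,[0.003,0,0],0]
    - [1,[0.003,0,0],0]
    - [1,[0.002,0,0],0]
    - [1,[0,0,0],0]
    - [1,[0,0,0],0]

```text
time: 12.7
ee_pos: [0.5749, -0.0088, 0.1896]
ee_rot: [2.477, 1.932, -0.0]
force: [-1.1, -4.2, 5.2]
opening: 0.0234
```

>>> carry_out:
  moves:
    - [1,[0.002,0,0],0]
    - [1,[0.002,0,0],0]
    - [1,[0.002,0,0],0]
    - [1,[0,0,0],0]
    - [1,[0,0,0],0]

```text
time: 13.2
ee_pos: [0.5752, -0.0076, 0.1896]
ee_rot: [2.477, 1.931, -0.001]
force: [-1.2, -3.9, 5.8]
opening: 0.0233
```

>>> carry_out:
  moves:
    - [1,[0.003,0,0],0]
    - [1,[0.003,0,0],0]
    - [1,[0,0,0],0]
    - [1,[0,0,0],0]
    - [1,[0,0,0],0]

```text
time: 13.7
ee_pos: [0.5754, -0.0073, 0.1896]
ee_rot: [2.477, 1.93, -0.004]
force: [-3.0, -7.7, 6.7]
opening: 0.023
```

```bash
python3 - <<'E'
from fit import *
p,M,s=pose(); print("tcp",st(p[:2]), p[2],s["force"],s["opening"],s["time"],yawy(M))
d=env.snapshot("scene"); cv2.imwrite("pics/j_scene.png",cv2.resize(d["img"][170:280,170:320,::-1],None,fx=5,fy=5,interpolation=cv2.INTER_CUBIC))
d=env.snapshot("top"); cv2.imwrite("pics/j_top.png",cv2.resize(d["img"][110:220,195:320,::-1],None,fx=5,fy=5,interpolation=cv2.INTER_CUBIC))
d=env.snapshot("wrist"); cv2.imwrite("pics/j_wrist.png",cv2.resize(d["img"][:,:,::-1],None,fx=1.5,fy=1.5))
E
```

```text
tcp [ -6.44029575 -66.3486073 ] 0.18964469981658355 [-2.97982323 -7.68978066  6.70203702] 0.022977067682496854 13.7 -14.151119989294601
```

View pics/j_scene.png

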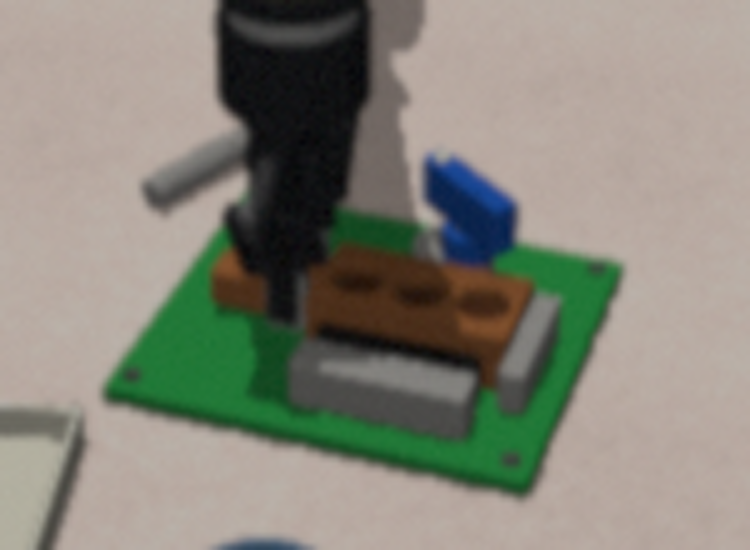

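View pics/j_wrist.png

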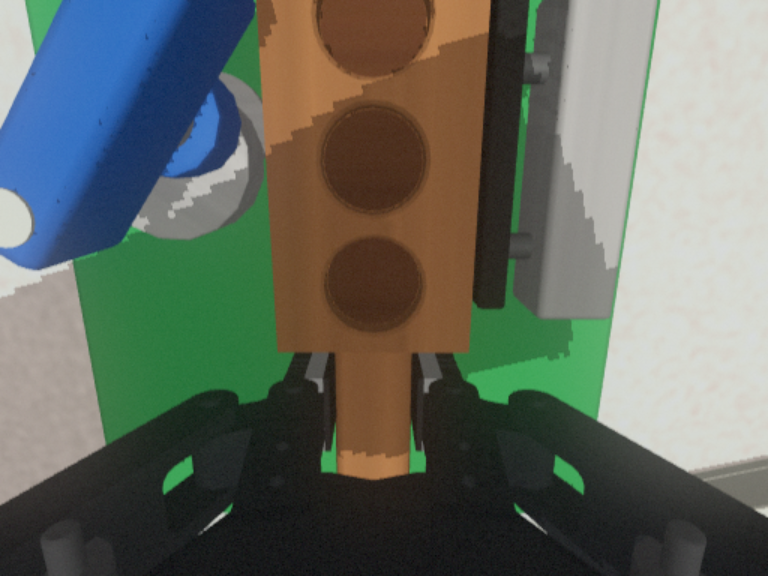

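>>> carry_out:
  moves:
    - [1,[0.002,0,0],0]
    - [1,[0.002,0,0],0]
    - [1,[0,0,0],0]
    - [1,[0,0,0],0]
    - [1,[0,0,0],0]

```text
time: 14.35
ee_pos: [0.5755, -0.0071, 0.1896]
ee_rot: [2.477, 1.929, -0.005]
force: [-4.2, -8.4, 8.1]
opening: 0.0232
```

>>> carry_out:
  moves:
    - [0.2,[0,0,0],0]
    - [-0.2,[0,0,0],0]
    - [-0.2,[0,0,0],0]
    - [-0.2,[0,0,-0.1],0]
    - [-0.2,[0,0,-0.16],0]

```text
time: 14.85
ee_pos: [0.5744, -0.0034, 0.2522]
ee_rot: [-2.471, -1.931, 0.004]
force: [1.0, 0.1, -0.1]
opening: 0.0512
```

>>> carry_out:
  moves:
    - [-0.5,[0,0,-0.16],0]
    - [-0.5,[-0.1,0,-0.16],0]
    - [-0.5,[-0.1,0,0],0]
    - [-0.5,[0,0,0],0]
    - [-0.5,[0,0,0],0]

```text
time: 15.35
ee_pos: [0.5635, -0.0524, 0.334]
ee_rot: [-2.476, -1.932, -0.001]
force: [-0.1, 0.2, -0.0]
opening: 0.0641
```

```bash
python3 - <<'E'
from fit import *
p,M,s=pose(); print("tcp",st(p[:2]), p[2],s["force"],s["opening"],s["time"],yawy(M))
d=env.snapshot("wrist"); cv2.imwrite("pics/k_wrist.png",cv2.resize(d["img"][:,:,::-1],None,fx=1.5,fy=1.5)); np.save("w6.npy",d,allow_pickle=True)
I=d["img"].astype(int); m=((I[...,0]>I[...,2]*1.6)&(I[...,0]>20)).astype(np.uint8)
cs=cv2.findContours(m,cv2.RETR_EXTERNAL,cv2.CHAIN_APPROX_NONE)[0]; c=max(cs,key=len); print(cv2.boundingRect(c))
W=cloud(d); print("top z",np.nanpercentile(W[m>0][:,2],[50,75,90]))
for v in range(c[:,0,1].min(),c[:,0,1].max(),8):
    u=np.nonzero(m[v])[0]; print(v,st(onplane(d,u.min(),v,.044)).round(1),st(onplane(d,u.max()+1,v,.044)).round(1))
for r in env.mark_of("knob_grip","wrist")[:2]: print(r["score"],r["at"],st(onplane(d,r["at"][1],r["at"][0],.072)))
E
```

```text
tcp [  -6.92743441 -112.90926727] 0.33401246249262445 [-0.14160605  0.20174561 -0.02906585] 0.06405877462194486 15.35 -14.08305622721781
(215, 0, 69, 181)
top z [0.04212451 0.04315272 0.04375539]
0 [-31.   35.8] [27.4 35.8]
8 [-33.5  30.2] [25.3 30.3]
16 [-33.7  24.6] [22.3 24.7]
24 [-33.   18.9] [22.5 19. ]
32 [-33.2  13.2] [23.5 13.2]
40 [-33.4   7.3] [23.7  7.4]
48 [-33.5   1.4] [23.1  1.5]
56 [-33.7  -4.5] [23.3 -4.5]
64 [-33.  -10.6] [ 25.2 -10.5]
72 [-33.2 -16.8] [ 23.8 -16.7]
80 [-33.3 -23. ] [ 26.5 -22.9]
88 [-33.5 -29.3] [ 24.2 -29.2]
96 [-32.8 -35.7] [ 29.5 -35.6]
104 [-33.  -42.2] [ 20.4 -42.1]
112 [-33.2 -48.7] [ 20.6 -48.6]
120 [-17.9 -55.3] [  5.3 -55.3]
128 [-17.9 -62.1] [  5.4 -62.1]
136 [-18.  -68.9] [  5.5 -68.9]
144 [-18.1 -75.9] [  5.6 -75.8]
152 [-17.3 -82.9] [  4.8 -82.9]
160 [-17.3 -90. ] [  4.9 -90. ]
168 [-17.4 -97.3] [  5.  -97.2]
176 [ -17.5 -104.6] [   5.1 -104.6]
0.63 [27.8, 180.7] [-55.35219377   9.32109223]
```

View pics/k_wrist.png

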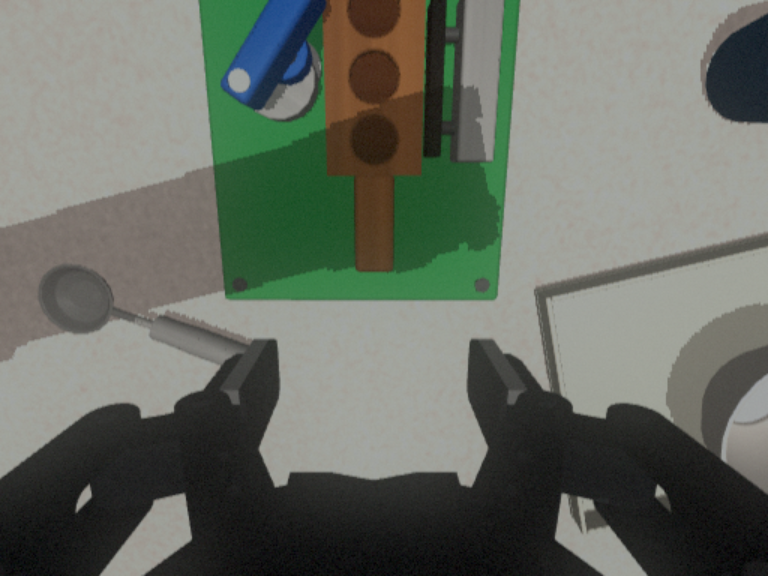

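```bash
python3 - <<'E'
from fit import *
d=np.load("w6.npy",allow_pickle=True).item()
q=st(onplane(d,238.5/1.5,80.5/1.5,.084)); print("dot",q, "ang from axis", np.arctan2(10-q[1],-54-q[0]))
I=d["img"].astype(int); m=((I[...,2]>I[...,0]*2)&(I[...,2]>I[...,1]*1.3)&(I[...,2]>60))
m[:, :140]=0; m[:,230:]=0; m[90:]=0
W=cloud(d); mm=m&(W[...,2]>.078)
P=st(W[mm]); print(len(P), np.nanpercentile(W[mm][:,2],[10,50,90]))
vx,vy,x0,y0=cv2.fitLine(P.astype(np.float32),cv2.DIST_HUBER,0,.01,.01).ravel(); print("bar angle",np.arctan2(vy,vx),x0,y0, "dist axis->line",( -54-x0)*vy-(10-y0)*vx)
plan([*wo(-54.5,10),.30],-14.2+57.3-90)
E
```

```text
dot [-68.68269046  -9.70563006] ang from axis 0.9304377687559994
1669 [0.08106397 0.08279779 0.08385735]
bar angle 0.8974832 -54.392303 6.7228665 dist axis->line -1.736866
pos [ 0.5635 -0.0512  0.3336] jaw -13.95 tilt 0.12 shift [ 0.4878 -0.187   0.1354] dist 0.1349279111916326 twist 0.3661197224785771 t 15.45 j7 -0.3
```

>>> carry_out:
  moves:
    - [-0.5,[0.1,-0.04,0.02],0]
    - [-0.5,[0.14,-0.05,0.02],0]
    - [-0.5,[0.14,-0.05,0.02],0]
    - [-0.5,[0.108,-0.047,0.02],0]
    - [-0.5,[0,0,0],0.08]

```text
time: 15.95
ee_pos: [0.546, 0.0841, 0.3132]
ee_rot: [-2.582, -1.781, -0.0]
force: [-0.4, -0.0, -1.1]
opening: 0.0642
```

>>> carry_out:
  moves:
    - [-0.5,[0,0,0],0.09]
    - [-0.5,[0,0,0],0.09]
    - [-0.5,[0,0,0],0.09]
    - [-0.5,[0,0,0],0.06]
    - [-0.5,[0,0,0],0]

```text
time: 16.45
ee_pos: [0.5475, 0.0784, 0.3137]
ee_rot: [-2.959, -1.052, 0.001]
force: [0.3, 0.9, -0.1]
opening: 0.064
```

```bash
python3 - <<'E'
from fit import *
p,M,s=pose(); print("tcp",st(p[:2]), p[2],s["force"],s["wrist_torque"],s["time"],yawy(M))
d=env.snapshot("wrist"); cv2.imwrite("pics/l_wrist.png",cv2.resize(d["img"][:,:,::-1],None,fx=1.5,fy=1.5)); np.save("w7.npy",d,allow_pickle=True)
I=d["img"].astype(int); m=((I[...,2]>I[...,0]*2)&(I[...,2]>I[...,1]*1.3)&(I[...,2]>60))
W=cloud(d); mm=m&(W[...,2]>.078)&(W[...,2]<.09)
P=st(W[mm]); print(len(P), np.nanpercentile(W[mm][:,2],[10,50,90]))
vx,vy,x0,y0=cv2.fitLine(P.astype(np.float32),cv2.DIST_HUBER,0,.01,.01).ravel(); print("bar angle",np.arctan2(vy,vx),x0,y0, "dist axis->line",( -54-x0)*vy-(10-y0)*vx)
for r in env.mark_of("knob_grip","wrist")[:2]: print(r["score"],r["at"],st(onplane(d,r["at"][1],r["at"][0],.072)))
plan([*wo(-54.5,10),.227],-14.2+53-90)
E
```

```text
tcp [-54.46043898   9.9276688 ] 0.3136920913596713 [ 0.32170721  0.85786233 -0.07542104] [-0.04623732 -0.00253828 -0.05099198] 16.45 -50.83788832084904
1644 [0.08153899 0.08279216 0.08371285]
bar angle 0.93168294 -50.757744 15.471879 dist axis->line 0.66157365
0.58 [199.4, 247.8] [-55.115357    11.10967314]
pos [0.5477 0.0778 0.3139] jaw -50.74 tilt 0.06 shift [ 0.0013 -0.002   0.3476] dist 0.0868944186643672 twist 0.005128080865773654 t 16.55 j7 -1.18
```

View pics/l_wrist.png

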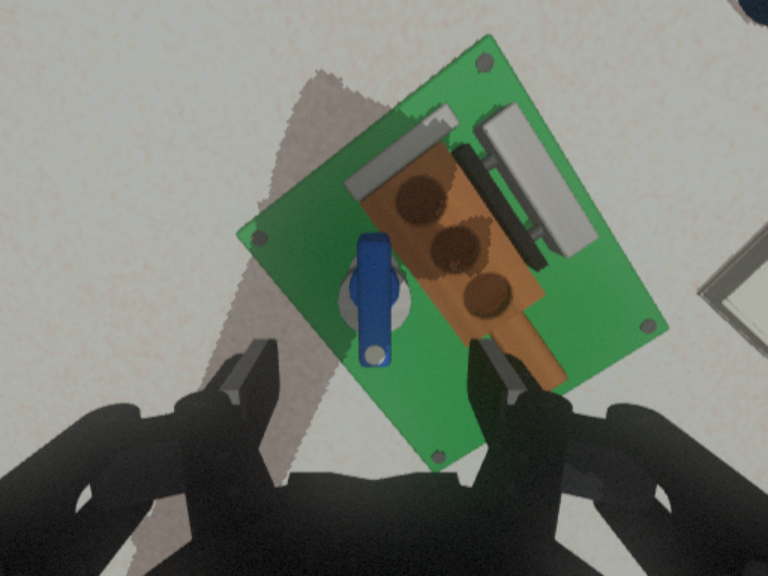

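>>> carry_out:
  moves:
    - [-0.5,[0,0,0.05],0]
    - [-0.5,[0,0,0.09],0]
    - [-0.5,[0,0,0.09],0]
    - [-0.5,[0,0,0.08],0]
    - [-0.5,[0,0,0.037],0]

```text
time: 17.05
ee_pos: [0.5467, 0.0765, 0.2248]
ee_rot: [-2.959, -1.051, 0.006]
force: [-1.6, 0.3, 0.2]
opening: 0.0642
```

>>> carry_out:
  squeeze: 40
  moves:
    - [0.3,[0,0,0],0]
    - [1,[0,0,0],0]
    - [1,[0,0,0],0]
    - [1,[0,0,0],0]
    - [1,[0,0,0],0]

```text
time: 17.55
ee_pos: [0.5477, 0.078, 0.2289]
ee_rot: [-2.96, -1.051, -0.001]
force: [-4.4, 3.0, 6.5]
opening: 0.0154
```

```bash
cat > q.py <<'E'
from fit import *
p,M,s=pose(); print("tcp",st(p[:2]), p[2],"F",s["force"].round(2),"T",s["wrist_torque"].round(3),"op",s["opening"],s["time"],"jaw",yawy(M).round(2),"knob",np.radians(yawy(M)+14.2+90).round(3),"j",s["joint_pos"].round(2), "tq7",s["joint_torque"][6].round(3))
E
python3 q.py
```

```text
tcp [-54.19748408   9.58295671] 0.2289373730841286 F [-4.37  3.01  6.46] T [0.649 0.886 0.101] op 0.015396181680852855 17.55 jaw -50.91 knob 0.93 j [ 0.29  0.32 -0.54  1.87  0.19  1.   -1.23] tq7 -0.033
```

>>> carry_out:
  moves:
    - [1,[0,0,0],-0.05]
    - [1,[0,0,0],-0.06]
    - [1,[0,0,0],-0.06]
    - [1,[0,0,0],-0.05]
    - [1,[0,0,0],-0.04]

```text
time: 18.05
ee_pos: [0.5476, 0.0781, 0.2289]
ee_rot: [-2.683, -1.632, -0.001]
force: [-5.0, 3.5, 6.4]
opening: 0.0155
```

```bash
python3 q.py
```

```text
tcp [-54.28336332   9.62837617] 0.22893864104461553 F [-5.04  3.52  6.36] T [ 0.684  0.945 -0.2  ] op 0.015524053606605817 18.05 jaw -27.38 knob 1.341 j [ 0.34  0.33 -0.61  1.87  0.22  1.01 -0.84] tq7 -0.339
```

>>> carry_out:
  moves:
    - [1,[0,0,0],-0.03]
    - [1,[0,0,0],-0.03]
    - [1,[0,0,0],-0.03]
    - [1,[0,0,0],-0.03]
    - [1,[0,0,0],0]

```text
time: 18.55
ee_pos: [0.5476, 0.0782, 0.229]
ee_rot: [-2.519, -1.876, -0.001]
force: [-5.3, 3.7, 6.8]
opening: 0.0156
```

```bash
python3 q.py
```

```text
tcp [-54.35665817   9.71532637] 0.22895366494306008 F [-5.3   3.74  6.83] T [0.656 1.01  0.14 ] op 0.015588012842948487 18.55 jaw -16.66 knob 1.528 j [ 0.37  0.34 -0.64  1.87  0.24  1.01 -0.67] tq7 0.129
```

>>> carry_out:
  moves:
    - [1,[0,0,0],-0.02]
    - [1,[0,0,0],-0.02]
    - [1,[0,0,0],-0.02]
    - [1,[0,0,0],-0.01]
    - [1,[0,0,0],0]

```text
time: 19.05
ee_pos: [0.5475, 0.0781, 0.2289]
ee_rot: [-2.413, -2.01, -0.001]
force: [-5.3, 3.1, 7.0]
opening: 0.0153
```

```bash
python3 q.py
```

```text
tcp [-54.41241248   9.6611307 ] 0.22888992707573208 F [-5.26  3.08  7.01] T [ 0.725  1.06  -0.115] op 0.015260327539613093 19.05 jaw -10.42 knob 1.637 j [ 0.38  0.35 -0.66  1.87  0.25  1.01 -0.56] tq7 0.154
```

>>> carry_out:
  moves:
    - [1,[0,0,0],-0.01]
    - [1,[0,0,0],-0.01]
    - [1,[0,0,0],-0.01]
    - [1,[0,0,0],-0.01]
    - [1,[0,0,0],-0.01]

```text
time: 19.55
ee_pos: [0.5475, 0.0781, 0.2289]
ee_rot: [-2.332, -2.103, -0.001]
force: [-6.2, 2.4, 7.4]
opening: 0.0156
```

```bash
python3 q.py
```

```text
tcp [-54.41258637   9.67410181] 0.22893269133208383 F [-6.25  2.43  7.39] T [ 0.673  1.087 -0.181] op 0.01556698900272674 19.55 jaw -5.92 knob 1.715 j [ 0.39  0.35 -0.67  1.87  0.25  1.01 -0.49] tq7 0.051
```

>>> carry_out:
  moves:
    - [1,[0,0,0],-0.006]
    - [1,[0,0,0],-0.006]
    - [1,[0,0,0],-0.006]
    - [1,[0,0,0],-0.006]
    - [1,[0,0,0],-0.006]

```text
time: 20.05
ee_pos: [0.5475, 0.0781, 0.2289]
ee_rot: [-2.282, -2.157, -0.001]
force: [-5.4, 3.2, 6.8]
opening: 0.0156
```

```bash
python3 q.py
```

```text
tcp [-54.43626435   9.67394125] 0.228939287795421 F [-5.38  3.16  6.84] T [ 0.676  1.106 -0.265] op 0.015609299139807343 20.05 jaw -3.23 knob 1.762 j [ 0.4   0.35 -0.68  1.87  0.26  1.01 -0.44] tq7 0.113
```

>>> carry_out:
  moves:
    - [1,[0,0,0],-0.006]
    - [1,[0,0,0],-0.006]
    - [1,[0,0,0],-0.006]
    - [1,[0,0,0],-0.006]
    - [1,[0,0,0],-0.006]

```text
time: 20.55
ee_pos: [0.5475, 0.0781, 0.2289]
ee_rot: [-2.231, -2.21, -0.001]
force: [-6.4, 4.3, 7.8]
opening: 0.0153
```

```bash
python3 q.py
```

```text
tcp [-54.44370936   9.6716776 ] 0.22894529196017246 F [-6.37  4.32  7.83] T [ 0.701  1.178 -0.197] op 0.015282887026769023 20.55 jaw -0.54 knob 1.809 j [ 0.41  0.35 -0.69  1.87  0.26  1.01 -0.4 ] tq7 0.12
```

>>> carry_out:
  moves:
    - [1,[0,0,0],-0.006]
    - [1,[0,0,0],-0.006]
    - [1,[0,0,0],-0.006]
    - [1,[0,0,0],-0.006]
    - [1,[0,0,0],-0.006]

```text
time: 21.05
ee_pos: [0.5475, 0.0781, 0.2289]
ee_rot: [-2.179, -2.262, -0.001]
force: [-6.9, 3.8, 7.9]
opening: 0.0154
```

```bash
python3 q.py
```

```text
tcp [-54.46739045   9.66490522] 0.2289479860517955 F [-6.9   3.84  7.92] T [ 0.719  1.133 -0.355] op 0.015393875290131713 21.05 jaw 2.15 knob 1.856 j [ 0.41  0.35 -0.7   1.87  0.26  1.02 -0.36] tq7 0.216
```

>>> carry_out:
  moves:
    - [1,[0,0,0],-0.005]
    - [1,[0,0,0],-0.005]
    - [1,[0,0,0],-0.005]
    - [1,[0,0,0],-0.005]
    - [1,[0,0,0],-0.005]

```text
time: 21.55
ee_pos: [0.5475, 0.0781, 0.229]
ee_rot: [-2.134, -2.304, -0.001]
force: [-5.9, 3.8, 8.7]
opening: 0.0155
```

```bash
python3 q.py
```

```text
tcp [-54.46904843   9.62881798] 0.22896074291761903 F [-5.89  3.82  8.7 ] T [ 0.68   1.195 -0.331] op 0.015543044335797583 21.55 jaw 4.38 knob 1.895 j [ 0.42  0.36 -0.71  1.87  0.27  1.02 -0.32] tq7 0.311
```

>>> carry_out:
  moves:
    - [1,[0,0,0],-0.005]
    - [1,[0,0,0],-0.005]
    - [1,[0,0,0],-0.005]
    - [1,[0,0,0],-0.005]
    - [1,[0,0,0],-0.005]

```text
time: 22.05
ee_pos: [0.5474, 0.0781, 0.2289]
ee_rot: [-2.089, -2.345, -0.001]
force: [-7.0, 3.2, 8.0]
opening: 0.0153
```

```bash
python3 q.py; python3 - <<'E'
from fit import *
d=env.snapshot("wrist"); cv2.imwrite("pics/m_wrist.png",cv2.resize(d["img"][:,:,::-1],None,fx=1.5,fy=1.5)); np.save("w8.npy",d,allow_pickle=True)
E
python3 q.py
```

```text
tcp [-54.53699218   9.62774564] 0.22890867746238952 F [-6.96  3.24  7.95] T [ 0.733  1.164 -0.443] op 0.01525409055895707 22.05 jaw 6.61 knob 1.934 j [ 0.43  0.36 -0.71  1.87  0.27  1.02 -0.28] tq7 0.392
tcp [-54.50919944   9.62294253] 0.22893993365410376 F [-5.87  2.81  7.36] T [ 0.597  1.166 -0.456] op 0.015444067083874647 22.1 jaw 6.63 knob 1.934 j [ 0.43  0.36 -0.71  1.87  0.27  1.02 -0.28] tq7 0.439
```

View pics/m_wrist.png

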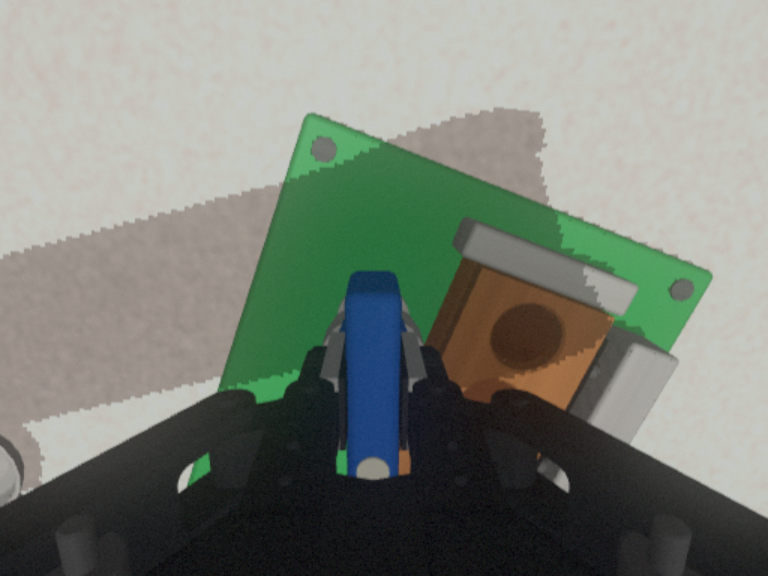

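>>> carry_out:
  moves:
    - [1,[0,0,0],0]
    - [1,[0,0,0],0]
    - [0.3,[0,0,0],0]
    - [0,[0,0,0],0]
    - [0,[0,0,0],0]

```text
time: 22.6
ee_pos: [0.5482, 0.0761, 0.2278]
ee_rot: [2.089, 2.345, 0.0]
force: [-0.2, 0.5, 0.4]
opening: 0.0425
```

```bash
python3 q.py
```

```text
tcp [-53.21576548   7.8956346 ] 0.2278263018182998 F [-0.18  0.48  0.37] T [-0.032 -0.016  0.017] op 0.04252453075017466 22.6 jaw 6.59 knob 1.934 j [ 0.43  0.36 -0.71  1.87  0.27  1.01 -0.28] tq7 0.001
```

>>> carry_out:
  moves:
    - [0,[0,0,-0.03],0]
    - [0,[0,0,-0.08],0]
    - [0,[0,0,-0.14],0]
    - [0,[0,0,-0.14],0]
    - [0,[0,0,-0.1],0]

```text
time: 23.1
ee_pos: [0.5483, 0.0769, 0.3531]
ee_rot: [2.088, 2.344, 0.003]
force: [0.4, 0.1, 0.8]
opening: 0.0429
```

```bash
python3 - <<'E'
from fit import *
p,M,s=pose(); print(st(p[:2]),p[2],s["opening"],s["force"],s["time"])
d=env.snapshot("wrist"); cv2.imwrite("pics/n_wrist.png",cv2.resize(d["img"][:,:,::-1],None,fx=1.5,fy=1.5)); np.save("w9.npy",d,allow_pickle=True)
I=d["img"].astype(int); W=cloud(d)
m=((I[...,2]>I[...,0]*2)&(I[...,2]>I[...,1]*1.3)&(I[...,2]>60))
mm=m&(W[...,2]>.078)&(W[...,2]<.09); P=st(W[mm])
vx,vy,x0,y0=cv2.fitLine(P.astype(np.float32),cv2.DIST_HUBER,0,.01,.01).ravel(); print("bar angle",np.arctan2(vy,vx)%np.pi)
m=((I[...,0]>I[...,2]*1.6)&(I[...,0]>40))&(W[...,2]>.04)&(W[...,2]<.05)
P=st(W[m]); print(cv2.minAreaRect(P.astype(np.float32)), np.percentile(W[m][:,2],[5,50,95]))
E
```

```text
[-53.36486095   8.64820664] 0.3531389124671518 0.04290598626811616 [0.40477314 0.10647492 0.80885477] 23.1
bar angle 1.9340583
((-1.7247200012207031, 0.21824264526367188), (54.60451889038086, 104.11952209472656), 0.010787230916321278) [0.04165241 0.04294009 0.04406499]
```

View pics/n_wrist.png

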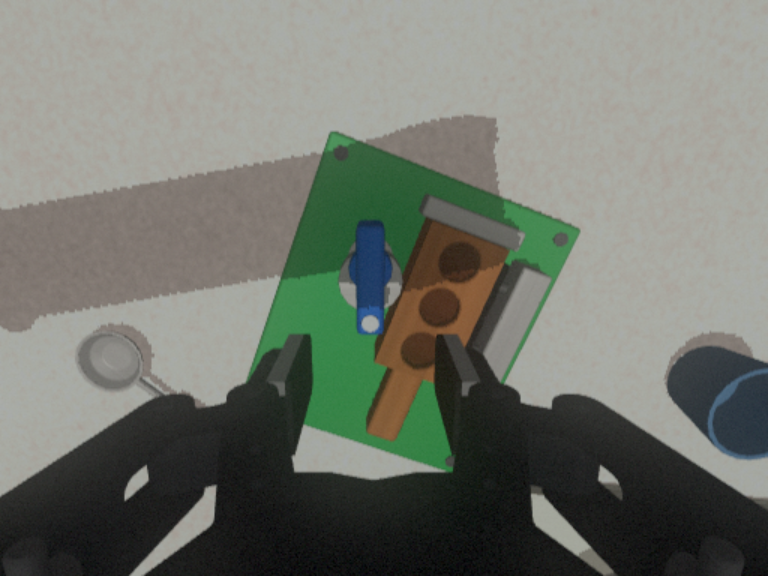

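```bash
python3 - <<'E'
from fit import *
d0=np.load("top.npy",allow_pickle=True).item()
d=env.snapshot("top")
for l in ["dish","bottle","spoon"]:
    print(l,[(r["score"],r["at"]) for r in env.mark_of(l,"top")[:1]])
print(env.state()["time"],env.state()["force"])
print(env.close_job())
E
```

```text
dish [(0.56, [232.5, 147.3])]
bottle [(0.79, [171.5, 141.6])]
spoon []
23.35 [-0.1244705   0.5955395  -1.10667445]
the job is handed in; nothing more can be done
None
```

I handed the job in at 23.35 s with the mould clamped in the stand; the hand-in gives no verdict, so I don't know whether it passed.

**What I did:**
- **Placing:** I gripped the mould by its block, set it flat on the deck about 45 mm short of home, and took hold of the handle. Then I pushed it against the end stop until a further 1 mm command moved it only 0.2 mm, with the wrist force along the push at about 8 N.
- **Clamping:** I turned the knob anticlockwise from 0.93 to 1.934 rad. The wrist torque rose about 0.24 N m above its free-turning level. That means roughly 14 N on the mould before I let go, and about 11 to 13 N afterwards.

**Last checks:**
- **Mould:** its centre measured x -1.7 mm and y +0.2 mm in the stand, aligned to within 0.01 degree of the stand. It lay flat with the handle pointing away from the stop.
- **Knob:** it stayed at 1.934 rad after release.
- **Dish and bottle:** they were found within 3 pixels of where they started in the top picture.
- **Spoon:** the network did not find it in the last top picture. The wrist picture just before showed it lying where expected, with part of it hidden by the gripper.

**What disagreed or stays uncertain:**
- **Brief contact:** while I was moving the mould in, a finger touched the end of the fence at about 20 N. I backed off and nothing appeared to have shifted.
- **Clamp force:** it is inferred from a noisy torque reading, uncertain by about 2.5 N. The angle and pad position gave a similar 12 to 14 N before release.

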